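# Set out six centimetres from the shelf's rim with the tape measure

## Robot

A 6-joint arm with a two-finger parallel gripper is mounted at the origin on the work surface. World frame = base frame: x ahead of the robot, y to its left, z up, the work surface at z = 0. Lengths are in mm, angles in rad, forces in N, time in s.
With the tool pointing down it reaches from about 350 to 975 mm from the base axis. Payload 7.1 kg.
Tool frame: the origin (TCP) lies at the very end of the fingers, on their centre line; the grasp point (between the pads) lies 19 mm behind it (ctrl.grip_point_offset is the distance from the TCP to the grasp point, in mm); z points along the fingers, y is the direction in which the jaws open and shut (so a half turn about z gives the same grasp; the last joint's range is limited). The gripper opens to 88 mm and grips with 3 to 60 N. Pads are 20 mm wide; open, the fingers measure 115 mm over their backs; the gripper's body (75 mm by 178 mm) begins 61 mm behind the grasp point.
Start: joints at [1.291, 0.423, 1.63, -0, 1.089, -0.019], TCP at [161.127, 603.857, 222.675] pointing down, gripper open.
Joint ranges: [-3, 3], [-0.9, 2.11], [0.09, 2.58], [-1.31, 4.45], [0.11, 2.69], [-2.54, 2.54]. Speed limits (rad/s): [2.39, 2.39, 3.01, 3.14, 3.14, 3.14].

## Interface

Orientations are given as a rotation vector (axis times angle).
In Python, from workcell import ctrl gives the robot as it stands.
- The arm moves only by the tool move_arm, never from a script. Its argument "increments" is one flat list of numbers, 5 for each row, row after row: the closure in counts, from 0 (fully open) to 255 (shut), then the shift along the tool's x, y, z in mm, then the turn about the tool's z in degrees. In form: [grip, dx, dy, dz, yaw, grip, dx, dy, dz, yaw, ...]. A call has 1 to 12 rows; each row is the pose to reach, as a shift and turn from the pose measured when the call began, along the tool's axes at that moment; what a row does not reach only later rows make up. A row lasts 1/8 s, in which the tool goes at most 62.5 mm and 10.7 degrees, less where a joint would pass 70% of its speed; a pose out of reach is approached as far as the arm can. A call with a gripper value outside its range is refused whole. The fingers move at their own pace and stop on an object; the grip force is fixed at half the most. Time passes only in rows, so rows that repeat a pose let the fingers close. It gives the time, the measured TCP pose, the force and the opening at its end, in the units of the state.
- ctrl.get_obs(): the state, without advancing time (a new reading comes with each control period).
- ctrl.get_image(name): name is "scene" or "top"; returns a dict with "frame" (480x640x3 uint8, red, green, blue), "vertical_fov" (degrees; the focal length in pixels is half the picture's height over the tangent of half this angle, whatever the lens; pixels are square), "cx", "cy" (the principal point, pixels), "pose" (4x4, takes a point from camera to world coordinates). Camera axes: x right, y down, z forward; pixel columns grow to the right and rows downward; lengths in mm; the calibration is good to about 2 mm. A picture is of the moment at which its call begins. There is no depth.
- ctrl.close_job(): hands the job in, once; it reports no verdict.
The state is a dict: "t": time; "qpos": joint angles; "qvel": joint speeds; "joint_torque": joint torques, N m; "ee_pos": TCP position; "orientation": TCP orientation; "ft_force": force on the tool from outside, world axes, zero at the start; "moment": the same for the moment, N m; "width": finger opening in mm.
Only numpy, scipy, OpenCV 4.12 (cv2) and the standard library are available. Lean on these libraries where they do the work, as an engineer would, in place of code of your own. Each camera call takes 0.05 s, during which the arm holds its last target.

## Task

Take the larger tape measure, hook the end of its blade over the outside of the far rim of the shallow metal shelf, back the case straight away from that rim until six centimetres more blade has come out, and leave it standing flat on the shelf. Then press the lock button on top of its case fully down and leave everything in place, with the hook still caught on the rim.

Things in the scene. Friction and masses are not known exactly. Their poses are not given: they have to be found in the camera images.
- tape: Larger, loose, upright grey tape measure (a bystander one is 56 mm long). Case 90 (x) x 42 (y) x 70 mm high, 0.5 kg, flat sides to grip; its black foot, the lowest 17 mm, spans x -45 to +33 mm. Origin: centre of underside; z up, +x the way the blade comes out, 18 mm up. A 1.0-1.2 N spring pulls the blade in (up to 80 mm comes out); let go on the shelf, the case's weight holds it there.
- hook (a point): Steel hook at the blade's end: a plate across it, 22 mm wide (y), 2 mm thick (x), from 20 mm down to 2 mm above the case's underside. The point: middle of its inner face (towards the case), 10 mm above the case's underside. Blade in, as at the start: x = 60 mm in the case's frame, 15 mm ahead of the case's front; drawing out blade adds to it. Axes as the case's.
- far_edge (a point): Far rim of the fixed 240 (x) x 200 (y) mm shelf pan: the point midway along it, on top of its outer face. x points outward, away from the robot (within 14 degrees of ahead), y along the rim, z up. The rim, 4 mm thick, stands round all four sides, 13 mm above the pan's floor, which is 5 mm above the table. A loose bracket stands in the near left corner; the middle strip is free.
- lock (a joint): Travel of the black lock button on top of the tape's case (m): 0 up (free), over 0.004 fully down (locked). Button 26 mm square, its centre 26 mm ahead (+x) of the case's origin; its top is 78 mm above the case's underside when up, 74 mm when down. It takes 6 to 8 N to press, stays down by itself and brakes the blade.
Not all that is in view belongs to the job. Leave any red or turquoise look-alike of the tape alone.

How it is judged (in metres and radians):
On the way, in this order (a step that is already met when the one before it is completed fails the run):
1. the hook is caught on the outside of the far rim and 45 to 75 mm of blade has been drawn out (x of hook in the frame of far_edge between -0.003 and 0.007 m and z of hook in the frame of far_edge between -0.016 and -0.001 m and y of hook in the frame of far_edge between -0.09 and 0.09 m and x of hook in the frame of tape between 0.105 and 0.135 m), for 0.2 s.
2. the lock button is pressed down (over 3 mm of its 5 mm) (value of joint lock above 0.003 m), for 0.1 s.
At the end, for the whole second after the job is handed in: Hook against the far rim's outside (inner face 3 mm short to 7 mm beyond, below the rim's top), 45 to 75 mm of blade drawn out, lock button down over 3 mm, case standing still and flat on the pan's floor, upright within 4 degrees, square to the rim within 15 degrees (all of step 1 and value of joint lock above 0.003 m and angle between tape's own z axis and vertical below 0.08 rad and angle between the x axis of tape and the x axis of far_edge, either way round below 0.26 rad and z of tape in the frame of far_edge between -0.017 and -0.009 m and linear speed of tape below 0.01 m/s); the robot touches nothing.
It also fails if it takes over 48 s, if anything falls off the work surface, if the arm or the gripper's body presses on something with over 40 N, if the wrist force passes 120 N, or if a joint passes its speed limit or range.

## Working session

There is one attempt and no reset: what is moved stays moved. The work goes in short steps, Python scripts to look and compute and a tool call to move; the robot and the scene stay as the last step left them, time stands still between calls to the robot, and variables do not carry over. Pictures are saved under pics/ and viewed, and the job is handed in when it is done.

Besides the shell and the picture viewer there is one more tool, called after ">>>" as name(argument=value, ...), one argument or row to a line, values as JSON. move_arm: Moves the arm, as the interface text tells. Its arguments: {"type":"object","properties":{"increments":{"type":"array","items":{"type":"number"}}},"required":["increments"]}

```bash
ls; mkdir -p pics; python3 - <<'E'
from workcell import ctrl
import cv2,json
o=ctrl.get_obs()
print(o, ctrl.grip_point_offset)
for n in("scene","top"):
    d=ctrl.get_image(n); cv2.imwrite(f"pics/{n}0.png",d["frame"][:,:,::-1]); print(n,d["vertical_fov"],d["cx"],d["cy"],d["pose"])
E
```

```text
pics
{'t': 0.0, 'qpos': array([ 1.29096074e+00,  4.23849187e-01,  1.63067960e+00,  3.32279358e-06,
        1.08862566e+00, -1.89906527e-02]), 'qvel': array([-1.21620409e-03,  9.05031172e-05, -1.82754742e-04, -1.49526007e-05,
       -1.01471305e-03,  5.55641471e-04]), 'joint_torque': array([ 5.74023998e-04, -5.44623613e+01, -2.73671061e+01,  6.43026643e-02,
        2.28388788e-02, -1.14171814e-04]), 'ee_pos': array([160.9989914 , 603.3258884 , 221.90058505]), 'orientation': array([-4.08545315e-01, -3.11467659e+00,  2.42506770e-03]), 'ft_force': array([0.03746599, 0.64210533, 0.45159649]), 'moment': array([ 0.02019312, -0.00929916,  0.0092002 ]), 'width': 87.81256459791001} 18.700000000000003
scene 55.24175414826709 317.78774235174814 240.07923257472828 [[-6.13269364e-01  4.85678961e-01 -6.22909812e-01  9.95854714e+02]
 [ 7.89609603e-01  3.97358964e-01 -4.67570882e-01  3.15213887e+02]
 [ 2.04294572e-02 -7.78602466e-01 -6.27184850e-01  6.32335543e+02]
 [ 0.00000000e+00  0.00000000e+00  0.00000000e+00  1.00000000e+00]]
top 54.95077943589162 329.66603938633034 238.99411398794578 [[ 1.02580642e-01 -9.70114134e-01  2.19899475e-01  2.52585619e+02]
 [-9.94724122e-01 -9.98060623e-02  2.37206906e-02 -1.01495693e+02]
 [-1.06447652e-03 -2.21172596e-01 -9.75234100e-01  8.56629478e+02]
 [ 0.00000000e+00  0.00000000e+00  0.00000000e+00  1.00000000e+00]]
```

View pics/scene0.png

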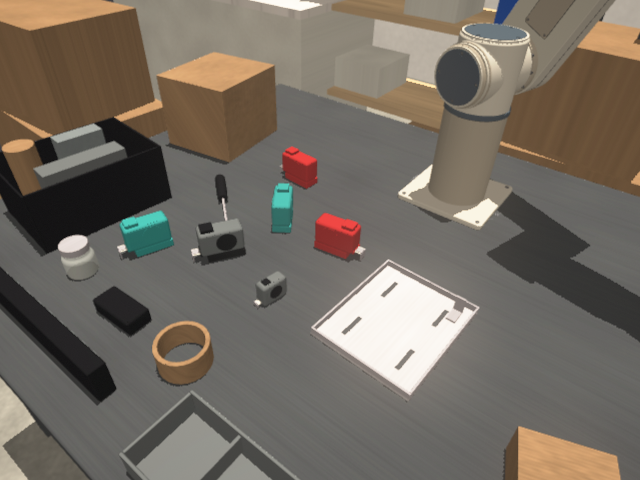

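View pics/top0.png

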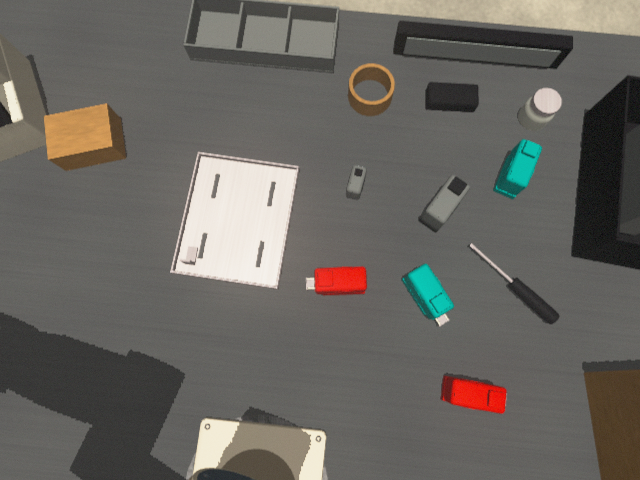

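Top view: the only large grey tape is at about (445,203), the same one as scene (220,240). Things that could be taken for it:
- small grey tape: top (356,181)
- turquoise tapes: top (518,167) and (428,291)
- red tapes: top (338,280) and (475,394)

The shelf is at top (237,220). I choose the large grey one; next I check it in close crops.

```bash
cat > h.py <<'E'
import numpy as np,cv2
from workcell import ctrl
def K(d):
    f=240/np.tan(np.radians(d["vertical_fov"]/2)); return f,d["cx"],d["cy"]
def ray(d,u,v):
    f,cx,cy=K(d); P=np.array(d["pose"]); r=P[:3,:3]@np.array([(u-cx)/f,(v-cy)/f,1]); return P[:3,3],r
def atz(d,u,v,z):
    o,r=ray(d,u,v); return o+r*(z-o[2])/r[2]
def proj(d,p):
    f,cx,cy=K(d); P=np.array(d["pose"]); c=P[:3,:3].T@(np.asarray(p,float)-P[:3,3]); return np.array([cx+f*c[0]/c[2],cy+f*c[1]/c[2]])
def tri(a,ua,b,ub):
    o1,r1=ray(a,*ua);o2,r2=ray(b,*ub)
    s=np.linalg.lstsq(np.c_[r1,-r2],o2-o1,rcond=None)[0]
    p,q=o1+s[0]*r1,o2+s[1]*r2; return (p+q)/2,np.linalg.norm(p-q)
def crop(d,x,y,w,h,k,name):
    im=d["frame"][y:y+h,x:x+w,::-1]; cv2.imwrite(f"pics/{name}.png",cv2.resize(im,None,fx=k,fy=k,interpolation=cv2.INTER_CUBIC))
E
python3 - <<'E'
from h import *
t=ctrl.get_image("top"); s=ctrl.get_image("scene")
crop(t,405,165,80,75,8,"ctape"); crop(s,180,205,80,70,8,"stape"); crop(t,165,145,145,150,4,"cshelf"); crop(s,305,255,180,140,4,"sshelf")
E
```

```text
(no output)
```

View pics/ctape.png

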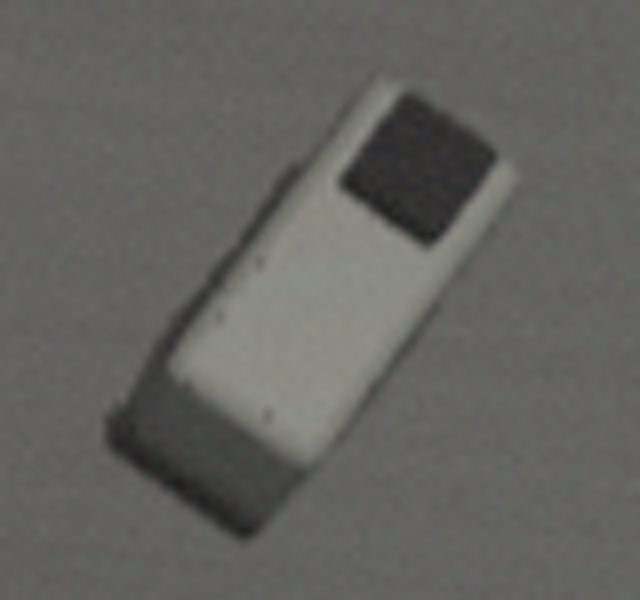

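View pics/stape.png

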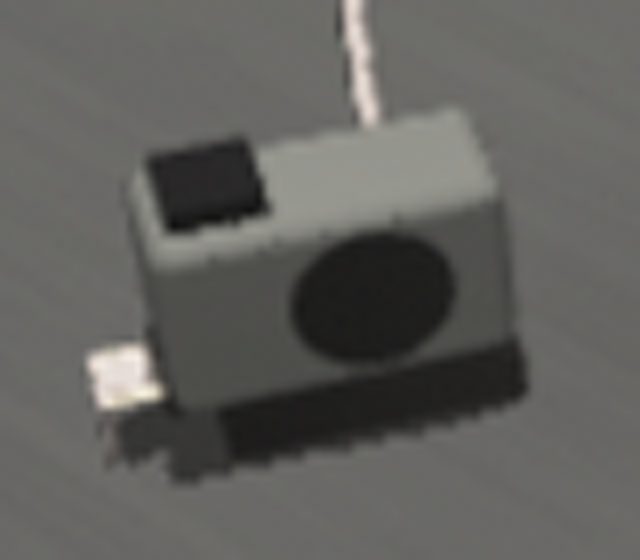

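View pics/cshelf.png

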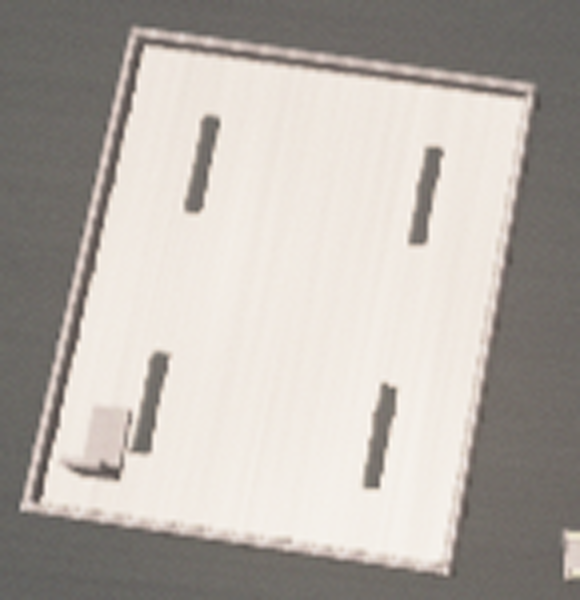

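View pics/sshelf.png

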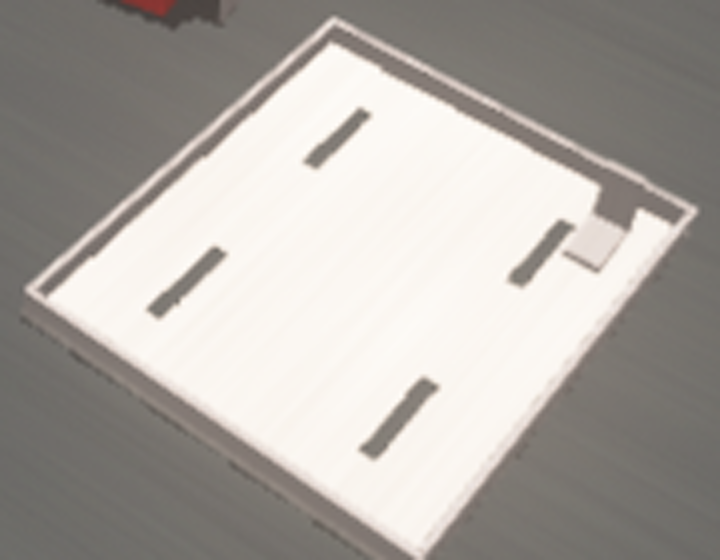

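```bash
python3 - <<'E'
from h import *
t=ctrl.get_image("top"); s=ctrl.get_image("scene")
np.set_printoptions(precision=1,suppress=True)
def c(l,x0,y0,k): return [((a+.5)/k-.5+x0,(b+.5)/k-.5+y0) for a,b in l]
st=c([(133,28),(537,88),(448,574),(22,510)],165,145,4); ss=c([(420,560),(27,290),(335,18),(695,210)],305,255,4)
for a,b in zip(st,ss): print("tri",*tri(t,a,s,b), "top18",atz(t,*a,18)[:2],"sc18",atz(s,*b,18)[:2])
bt=c([(412,90),(497,157),(432,247),(342,183)],405,165,8); bs=c([(170,232),(147,155),(245,138),(270,210)],180,205,8)
print("button")
for a in bt: print(atz(t,*a,78)[:2])
print("c", np.mean([atz(t,*a,78) for a in bt],0), "scene",np.mean([atz(s,*a,78) for a in bs],0))
print("case top 70")
for a in c([(390,75),(520,170),(315,465),(170,365)],405,165,8): print(atz(t,*a,70)[:2])
for a in c([(155,265),(130,185),(460,110),(500,195)],180,205,8): print("s",atz(s,*a,70)[:2])
print("foot rear bottom",[atz(t,*a,0)[:2] for a in c([(108,440),(245,540)],405,165,8)])
E
```

```text
tri [590.1 193.   15.2] 0.2639930963656964 top18 [589.  192.1] sc18 [592.  193.4]
tri [579.6  -6.6  14.1] 0.5245341401540948 top18 [578.2  -7.2] sc18 [582.1  -4.3]
tri [340.9   5.7  15.7] 0.19684243753328207 top18 [340.6   5.5] sc18 [343.4   6.8]
tri [350.4 203.9  15. ] 1.5399196911033188 top18 [349.8 203.6] sc18 [354.1 203.8]
button
[ 566.3 -295.1]
[ 552.4 -314.6]
[ 530.  -301.1]
[ 542.8 -280.6]
c [ 547.9 -297.8   78. ] scene [ 554.6 -294.4   78. ]
case top 70
[ 572.6 -292. ]
[ 553. -322.]
[ 479.9 -279.6]
[ 499.5 -246.5]
s [ 578.4 -288.1]
s [ 561.  -317.7]
s [ 486.4 -277. ]
s [ 505.4 -243.4]
foot rear bottom [array([ 501.2, -245.7]), array([ 479.9, -279.7])]
```

```bash
cat >> h.py <<'E'
from scipy.spatial.transform import Rotation as Rn
def inc(target,ydir):
    o=ctrl.get_obs(); R=Rn.from_rotvec(o["orientation"]).as_matrix()
    d=R.T@(np.array(target)-o["ee_pos"]); a=np.degrees(np.arctan2(R[1,1],R[0,1]))
    yaw=(a-ydir+90)%180-90
    print("t",o["t"],"tcp",o["ee_pos"].round(1),"yang",a.round(2),"tilt",np.degrees(np.arccos(-R[2,2])).round(2),"F",o["ft_force"].round(1),"w",round(o["width"],1),"q",o["qpos"].round(2)); print("INC",d.round(1),"yaw",yaw.round(1))
E
python3 -c "
from h import *
inc([529.5,-283.3,170],59.5)"
```

```text
t 0.3 tcp [161.1 603.7 222.4] yang 75.06 tilt 0.03 F [-0.2  0.3 -0.1] w 87.7 q [ 1.29  0.42  1.63 -0.    1.09 -0.02]
INC [-584.7 -762.    52.8] yaw 15.6
```

>>> move_arm(
  increments=[0,-585,-762,0,15.5,0,-585,-762,0,15.5,0,-585,-762,0,15.5,0,-585,-762,0,15.5,0,-585,-762,0,15.5,0,-585,-762,0,15.5,0,-585,-762,0,15.5,0,-585,-762,0,15.5,0,-585,-762,0,15.5,0,-585,-762,0,15.5,0,-585,-762,0,15.5,0,-585,-762,0,15.5],
)

```text
t: 1.8
ee_pos: [449.5, -91.0, 223.1]
orientation: [0.825, 3.03, -0.001]
ft_force: [0.4, 0.9, 0.5]
width: 87.8
```

```bash
python3 -c "
from h import *
inc([529.5,-283.3,160],59.5)"
```

```text
t 1.8 tcp [449.5 -91.  223.1] yang 59.53 tilt 0.06 F [0.4 0.9 0.5] w 87.8 q [-0.23  0.18  1.99 -0.    0.98 -1.26]
INC [-166.4 -125.2   63.3] yaw 0.0
```

>>> move_arm(
  increments=[0,-60,-45,15,0,0,-120,-90,40,0,0,-166,-125,63,0,0,-166,-125,63,0,0,-166,-125,63,0],
)

```text
t: 2.42
ee_pos: [529.1, -284.4, 159.0]
orientation: [-0.829, -3.03, 0.0]
ft_force: [-0.2, 0.8, -0.8]
width: 88.0
```

```bash
python3 - <<'E'
from h import *
inc([529.5,-283.3,20],59.5)
t=ctrl.get_image("top"); s=ctrl.get_image("scene")
crop(t,390,130,120,120,5,"t1"); crop(s,150,130,140,140,5,"s1")
o=ctrl.get_obs();R=Rn.from_rotvec(o["orientation"]).as_matrix()
for sg in(1,-1):
  for e in (0,):
    p=o["ee_pos"]+R@np.array([0,sg*o["width"]/2,e])
    print(sg,p.round(1),"top",((proj(t,p)-[390,130])*5).round(),"scene",((proj(s,p)-[150,130])*5).round())
E
```

```text
t 2.425 tcp [ 529.1 -284.4  159. ] yang 59.39 tilt 0.02 F [-0.2  0.8 -0.8] w 88.0 q [-0.51  0.47  1.73 -0.    0.95 -1.55]
INC [  0.2   1.1 139. ] yaw -0.1
1 [ 551.1 -244.3  160.1] top [238. 168.] scene [348. 356.]
-1 [ 506.3 -320.3  160.1] top [471. 323.] scene [300. 237.]
```

View pics/t1.png

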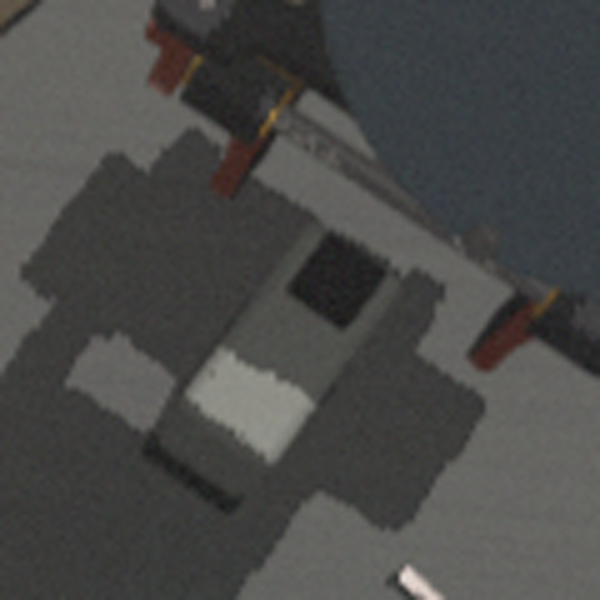

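View pics/s1.png

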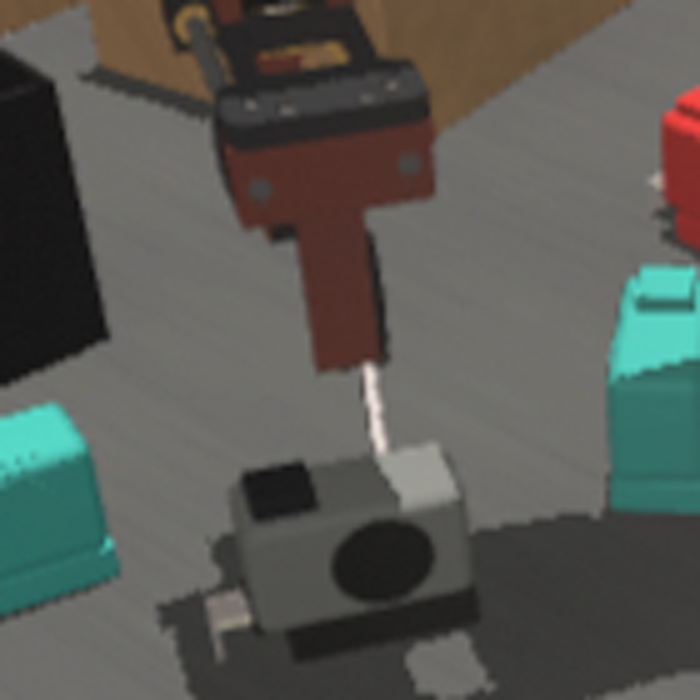

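```bash
python3 - <<'E'
from h import *
t=ctrl.get_image("top"); s=ctrl.get_image("scene")
o=ctrl.get_obs();R=Rn.from_rotvec(o["orientation"]).as_matrix()
print(R[:,0].round(2),R[:,1].round(2))
for sg in(1,-1):
  for th in(0,6.7,13.5):
   for x in(-10,10):
    p=o["ee_pos"]+R@np.array([x,sg*(o["width"]/2+th),0])
    print(sg,th,x,"top",((proj(t,p)-[390,130]+.5)*5-.5).round(),"scene",((proj(s,p)-[150,130]+.5)*5-.5).round())
for u in [(470,357),(488,370),(232,198),(212,190)]: print(u,atz(t,(u[0]+.5)/5+389.5,(u[1]+.5)/5+129.5,159).round(1))
for u in [(317,372),(382,362)]: print(u,atz(s,(u[0]+.5)/5+149.5,(u[1]+.5)/5+129.5,159).round(1))
E
```

```text
[-0.86  0.51 -0.  ] [0.51 0.86 0.  ]
1 0 -10 top [256. 145.] scene [323. 363.]
1 0 10 top [222. 192.] scene [378. 352.]
1 6.7 -10 top [239. 133.] scene [327. 372.]
1 6.7 10 top [205. 180.] scene [382. 362.]
1 13.5 -10 top [221. 122.] scene [331. 382.]
1 13.5 10 top [187. 168.] scene [386. 372.]
-1 0 -10 top [489. 298.] scene [276. 243.]
-1 0 10 top [455. 347.] scene [327. 234.]
-1 6.7 -10 top [507. 310.] scene [273. 235.]
-1 6.7 10 top [473. 359.] scene [324. 226.]
-1 13.5 -10 top [525. 322.] scene [270. 227.]
-1 13.5 10 top [491. 371.] scene [320. 218.]
(470, 357) [ 496. -320.  159.]
(488, 370) [ 492.2 -325.8  159. ]
(232, 198) [ 541.6 -242.5  159. ]
(212, 190) [ 543.7 -235.9  159. ]
(317, 372) [ 563.7 -248.2  159. ]
(382, 362) [ 544.3 -234.9  159. ]
```

Top view: finger tips at crop (470,357) and (232,198). They appear about 4 mm off their known position there and about 1.5 mm off in the scene view. I weight the scene view: case centre about (530,-281), heading -30.5°. Now I descend and grip.

```bash
python3 -c "
from h import *
inc([530,-281,20],59.5)"
```

```text
t 2.625 tcp [ 529.  -281.8  160.8] yang 59.58 tilt 0.05 F [0.3 0.3 0.1] w 87.8 q [-0.51  0.46  1.73  0.    0.95 -1.55]
INC [ -0.4   1.2 140.8] yaw 0.1
```

>>> move_arm(
  increments=[0,0,1,40,0,0,0,1,80,0,0,0,1,115,0,0,0,1,140,0,0,0,1,140,0,0,0,1,140,0,255,0,1,140,0,255,0,1,140,0,255,0,1,140,0,255,0,1,140,0,255,0,1,140,0,255,0,1,140,0],
)

```text
t: 4.12
ee_pos: [529.6, -281.4, 20.9]
orientation: [0.824, 3.031, -0.001]
ft_force: [-0.5, -3.5, 2.0]
width: 41.7
```

```bash
python3 -c "
from h import *
inc([530,-281,20],59.5)"
```

```text
t 4.125 tcp [ 529.6 -281.4   20.9] yang 59.58 tilt 0.07 F [-0.5 -3.5  2. ] w 41.7 q [-0.51  0.67  1.78 -0.    0.69 -1.55]
INC [-0.2  0.5  0.9] yaw 0.1
```

>>> move_arm(
  increments=[255,0,0,-30,0,255,0,0,-80,0,255,0,0,-130,0,255,0,0,-130,0],
)

```text
t: 4.62
ee_pos: [531.4, -282.1, 153.9]
orientation: [0.822, 3.025, -0.003]
ft_force: [1.0, 0.1, -7.2]
width: 41.7
```

```bash
python3 -c "
from h import *
inc([534,97,100],87)"
```

```text
t 4.625 tcp [ 531.4 -282.1  153.9] yang 59.58 tilt 0.43 F [ 1.   0.1 -7.2] w 41.7 q [-0.51  0.47  1.74 -0.    0.93 -1.55]
INC [190.1 328.2  52.5] yaw -27.4
```

>>> move_arm(
  increments=[255,25,44,0,-5,255,50,87,0,-10,255,76,131,0,-14,255,101,175,0,-18,255,127,218,0,-22,255,152,262,0,-27.5,255,177,306,0,-27.5,255,190,328,20,-27.5,255,190,328,40,-27.5,255,190,328,52,-27.5,255,190,328,52,-27.5,255,190,328,52,-27.5],
)

```text
t: 6.12
ee_pos: [534.1, 96.4, 100.5]
orientation: [0.081, 3.134, -0.005]
ft_force: [-0.1, 0.1, -6.0]
width: 41.6
```

```bash
python3 - <<'E'
from h import *
inc([534,97,60],87)
t=ctrl.get_image("top"); s=ctrl.get_image("scene")
crop(t,160,100,150,120,5,"t2"); crop(s,290,230,160,150,5,"s2")
E
```

```text
t 6.125 tcp [534.1  96.4 100.5] yang 87.03 tilt 0.42 F [-0.1  0.1 -6. ] w 41.6 q [ 0.16  0.48  1.89 -0.01  0.76 -1.36]
INC [ 0.4  0.7 40.4] yaw 0.0
```

View pics/t2.png

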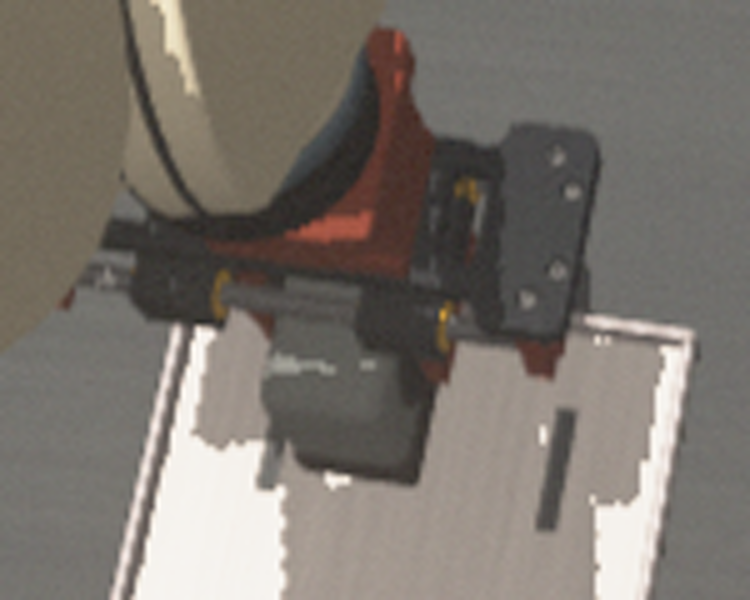

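View pics/s2.png

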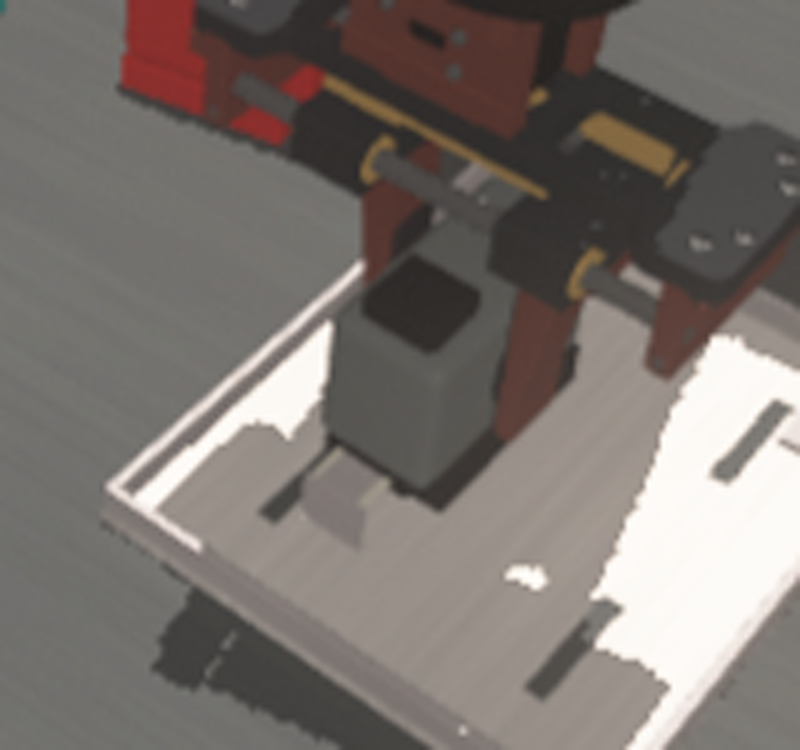

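```bash
python3 - <<'E'
from h import *
np.set_printoptions(precision=1,suppress=True)
s=ctrl.get_image("scene")
def w(u,v,z): return atz(s,(u+.5)/5-.5+290,(v+.5)/5-.5+230,z)
for u,z in [((308,470),99.6),((365,508),99.6),((362,548),81.6),((302,508),81.6),((334,508),90.6)]: print(u,w(*u,z))
# button top corners z=79.6+78
b=[w(*u,157.6) for u in [(415,252),(482,300),(430,355),(362,303)]]; print("btn",*b,np.mean(b,0))
# far right rim corner outer top
print("corner FR",w(105,488,18))
E
```

```text
(308, 470) [593.8  80.8  99.6]
(365, 508) [595.3 102.4  99.6]
(362, 548) [595.3 103.1  81.6]
(302, 508) [594.   80.1  81.6]
(334, 508) [594.5  91.5  90.6]
btn [547.6  83.1 157.6] [552.3 109.3 157.6] [580.7 109.2 157.6] [575.5  82.6 157.6] [564.   96.  157.6]
corner FR [583.   -5.2  18. ]
```

Scene crop: hook plate corners at about (308,470), (365,508), (362,548), (302,508). That puts its inner face at about x=592.5, about 5 mm beyond the far rim (587). I lower part way, 2 mm further out, and check again.

>>> move_arm(
  increments=[255,-2,0,25,0,255,-2,0,50,0,255,-2,0,55,0,255,-2,0,55,0],
)

```text
t: 6.78
ee_pos: [537.2, 96.3, 46.6]
orientation: [0.081, 3.132, -0.005]
ft_force: [0.1, 0.2, -6.2]
width: 42.0
```

```bash
python3 - <<'E'
from h import *
inc([536,96.5,27],87)
s=ctrl.get_image("scene")
crop(s,300,270,130,120,6,"s3")
E
```

```text
t 6.775 tcp [537.2  96.3  46.6] yang 87.04 tilt 0.5 F [ 0.1  0.2 -6.2] w 42.0 q [ 0.16  0.57  1.9  -0.01  0.66 -1.36]
INC [ 1.4  0.2 19.6] yaw 0.0
```

View pics/s3.png

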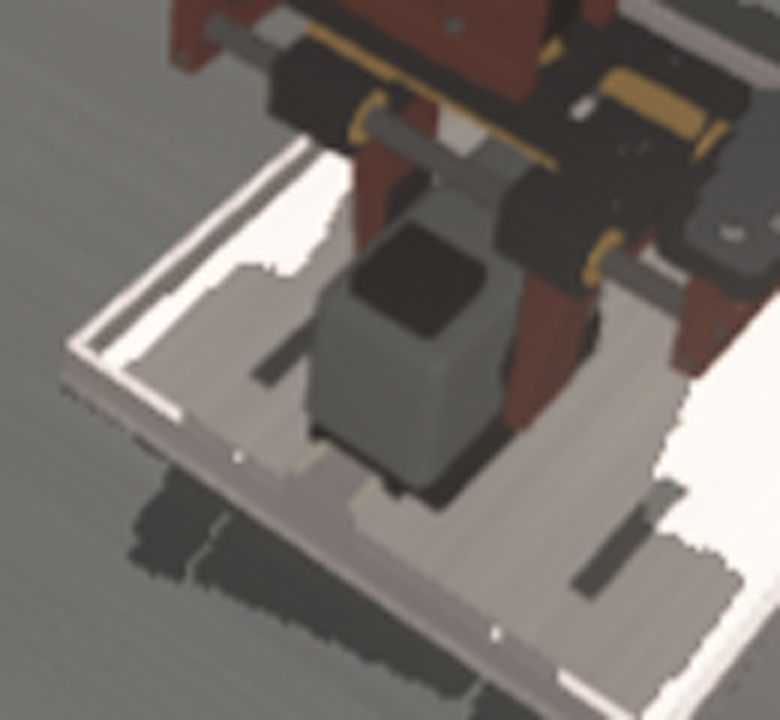

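>>> move_arm(
  increments=[255,0,0,6,0,255,0,0,12,0,255,0,0,17,0,255,0,0,18,0,255,0,0,18,0],
)

```text
t: 7.45
ee_pos: [537.7, 96.3, 28.9]
orientation: [0.081, 3.132, -0.005]
ft_force: [0.1, 0.0, -6.0]
width: 42.0
```

```bash
python3 - <<'E'
from h import *
inc([536,96.5,27],87)
s=ctrl.get_image("scene")
im=s["frame"][325:385,310:410,::-1].astype(float); im=np.clip((im-60)*2.2,0,255).astype('uint8')
cv2.imwrite("pics/s4.png",cv2.resize(im,None,fx=8,fy=8,interpolation=cv2.INTER_CUBIC))
E
```

```text
t 7.45 tcp [537.7  96.3  28.9] yang 87.04 tilt 0.53 F [ 0.1  0.  -6. ] w 42.0 q [ 0.16  0.6   1.91 -0.01  0.62 -1.35]
INC [1.7 0.2 1.8] yaw 0.0
```

View pics/s4.png

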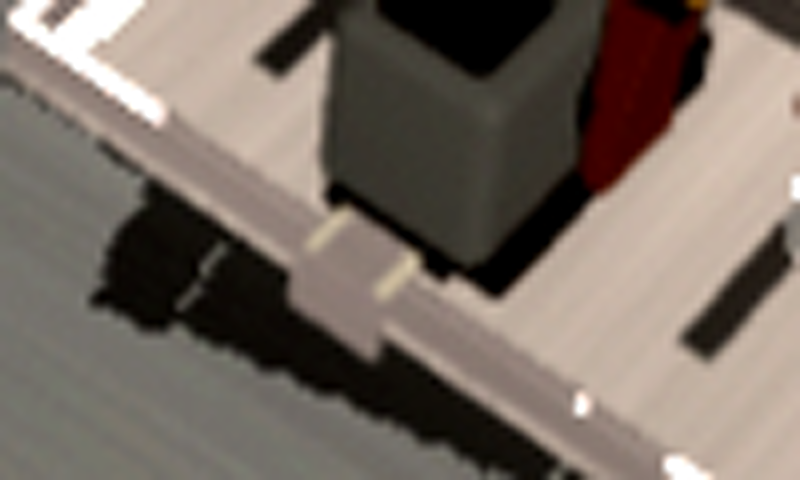

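Contrast crop: the hook plate at about (340,310) hangs outside the rim's outer face, blade over the top, and there was no contact force. Now I lower to just above the floor and pull back.

>>> move_arm(
  increments=[255,0,0,2,0,255,6,0,2,0,255,14,0,2,0,255,22,0,2,0,255,30,0,2,0,255,38,0,2,0,255,46,0,2,0,255,54,0,2,0,255,62,0,2,0,255,68,0,2,0,255,68,0,2,0,255,68,0,2,0],
)

```text
t: 9.0
ee_pos: [470.2, 99.8, 26.4]
orientation: [0.081, 3.131, -0.004]
ft_force: [0.8, 0.4, -7.1]
width: 42.1
```

```bash
python3 - <<'E'
from h import *
inc([536,96.5,27],87)
s=ctrl.get_image("scene")
crop(s,300,260,140,130,5,"s6")
im=s["frame"][310:385,310:410,::-1].astype(float); im=np.clip((im-60)*2.2,0,255).astype('uint8')
cv2.imwrite("pics/s5.png",cv2.resize(im,None,fx=8,fy=8,interpolation=cv2.INTER_CUBIC))
E
```

```text
t 9.0 tcp [470.2  99.8  26.4] yang 87.04 tilt 0.56 F [ 0.8  0.4 -7.1] w 42.1 q [ 0.19  0.55  2.05 -0.01  0.53 -1.32]
INC [-65.9   0.1   0. ] yaw 0.0
```

View pics/s5.png

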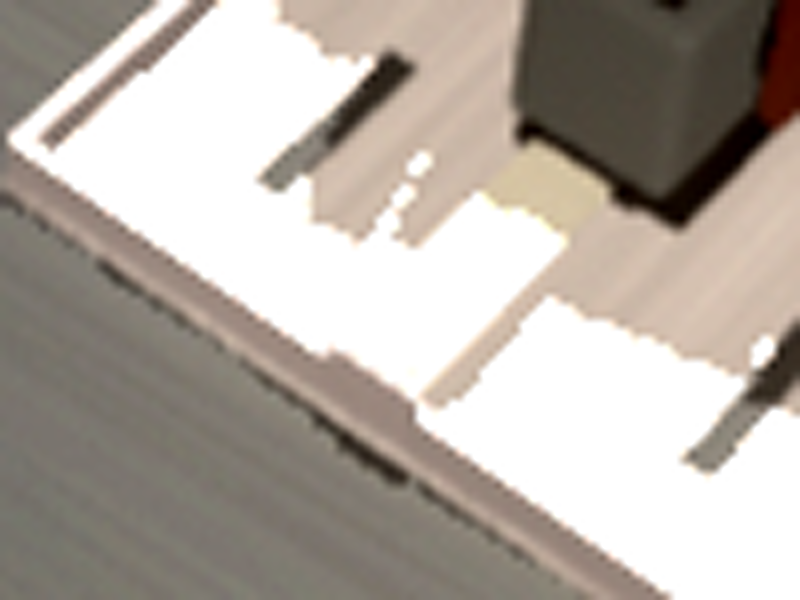

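View pics/s6.png

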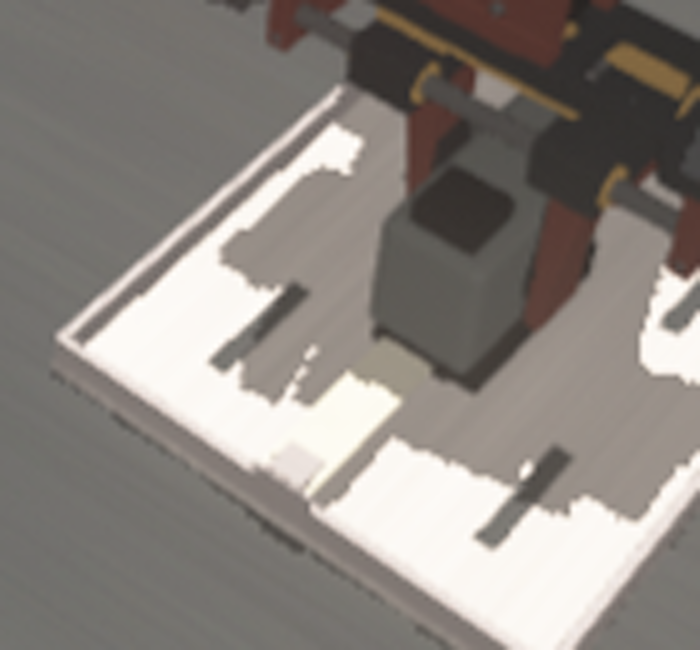

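```bash
python3 - <<'E'
from h import *
np.set_printoptions(precision=1,suppress=True)
s=ctrl.get_image("scene")
w=lambda u,v,z: atz(s,(u+.5)/8-.5+310,(v+.5)/8-.5+310,z)
a,b,c,d=[w(*u,25) for u in [(525,135),(335,350),(610,190),(415,400)]]
print(a,b,c,d,np.linalg.norm(a-b),np.linalg.norm(c-d))
print("rim corner",w(8,145,18), "front corner foot", w(680,228,5.5))
E
```

```text
[516.9  83.7  25. ] [588.9  83.9  25. ] [518.4 105.9  25. ] [589.  103.3  25. ] 72.0464143551284 70.65672943938907
rim corner [583.9  -4.6  18. ] front corner foot [502.5 116.5   5.5]
```

Blade runs straight from the case to the rim, about 55–57 mm drawn by image and by pose. I back off 4 mm more, set the case down and release.

>>> move_arm(
  increments=[255,2,0,0,0,255,4,0,0,0,255,4,0,0.5,0,255,4,0,1,0,255,4,0,1,0,255,4,0,1,0],
)

```text
t: 9.85
ee_pos: [466.2, 100.0, 26.0]
orientation: [0.081, 3.131, -0.004]
ft_force: [-1.2, 0.0, 5.3]
width: 42.0
```

```bash
python3 - <<'E'
from h import *
inc([466,100,25],87)
E
```

```text
t 9.85 tcp [466.2 100.   26. ] yang 87.04 tilt 0.55 F [-1.2  0.   5.3] w 42.0 q [ 0.19  0.55  2.06 -0.01  0.53 -1.32]
INC [ 0.2 -0.   1. ] yaw 0.0
```

On the floor (Fz from -7 to +5 N). Now open the jaws and rise.

>>> move_arm(
  increments=[150,0,0,0,0,60,0,0,0,0,0,0,0,0,0,0,0,0,0,0,0,0,0,0,0,0,0,0,0,0,0,0,0,-30,0,0,0,0,-80,0,0,0,0,-120,0,0,0,0,-120,0],
)

```text
t: 11.1
ee_pos: [467.1, 100.8, 148.7]
orientation: [0.081, 3.125, -0.002]
ft_force: [0.0, -0.4, -0.4]
width: 87.5
```

```bash
python3 - <<'E'
from h import *
inc([492,98.6,110],87)
s=ctrl.get_image("scene"); t=ctrl.get_image("top")
crop(s,300,250,150,140,5,"s7"); crop(t,165,140,140,120,5,"t7")
E
```

```text
t 11.1 tcp [467.1 100.8 148.7] yang 87.04 tilt 0.88 F [ 0.  -0.4 -0.4] w 87.5 q [ 0.19  0.31  2.01 -0.01  0.8  -1.32]
INC [-24.4  -0.9  39.1] yaw 0.0
```

View pics/s7.png

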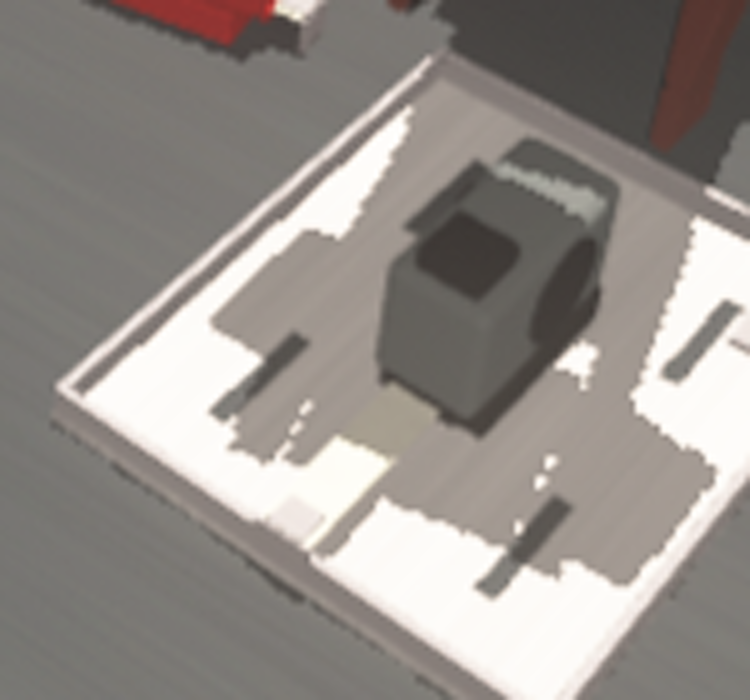

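View pics/t7.png

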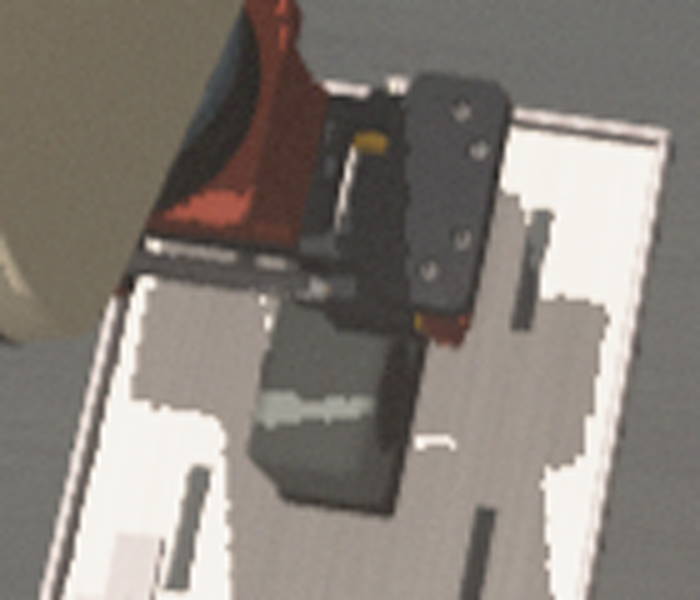

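```bash
python3 - <<'E'
from h import *
np.set_printoptions(precision=1,suppress=True)
s=ctrl.get_image("scene")
w=lambda u,v,z: atz(s,(u+.5)/5-.5+300,(v+.5)/5-.5+250,z)
b=[w(*u,83) for u in [(462,210),(522,250),(478,300),(412,258)]]; print(*b,np.mean(b,0))
inc([493,98.6,110],87)
E
```

```text
[480.3  87.3  83. ] [483.9 112.3  83. ] [512.4 112.2  83. ] [509.9  85.8  83. ] [496.6  99.4  83. ]
t 11.25 tcp [464.4 100.2 145.2] yang 87.04 tilt 0.49 F [-1.   0.1  0.6] w 87.2 q [ 0.2  0.3  2.  -0.   0.8 -1.3]
INC [-28.4  -0.   35.4] yaw 0.0
```

>>> move_arm(
  increments=[255,-14,0,0,0,255,-28,0,0,0,255,-28,0,20,0,255,-28,0,40,0,255,-28,0,50,0,255,-28,0,53,0,255,-28,0,53,0,255,-28,0,53,0],
)

```text
t: 12.25
ee_pos: [493.2, 98.7, 92.9]
orientation: [0.081, 3.132, -0.005]
ft_force: [-0.1, 0.5, -0.2]
width: 11.8
```

```bash
python3 - <<'E'
from h import *
s=ctrl.get_image("scene")
crop(s,300,250,150,140,5,"s8")
inc([493,99,79],87)
E
```

```text
t 12.3 tcp [493.2  98.7  93. ] yang 87.04 tilt 0.55 F [-0.1  0.1 -0.3] w 7.3 q [ 0.18  0.45  1.99 -0.01  0.7  -1.34]
INC [ 0.4  0.3 14. ] yaw 0.0
```

View pics/s8.png

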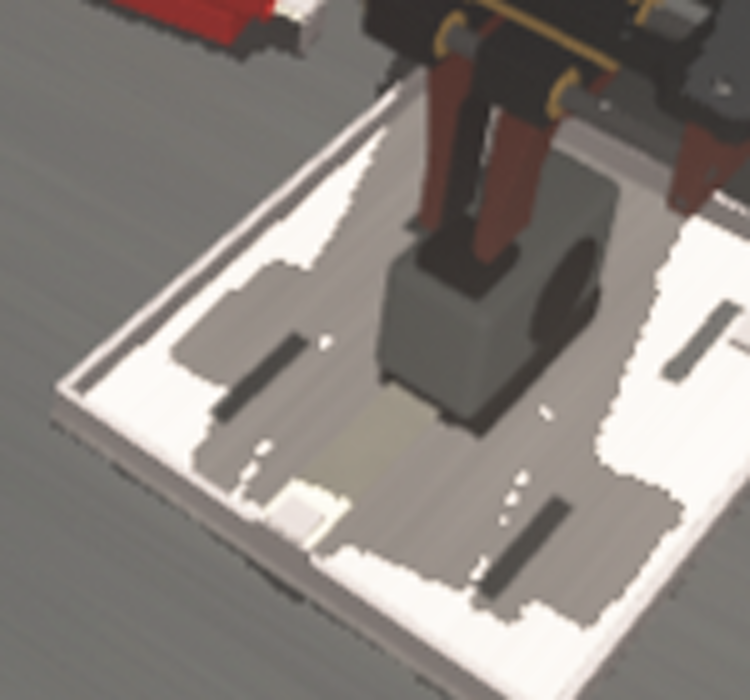

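>>> move_arm(
  increments=[255,0,0,0,0,255,0,0,3,0,255,0,0,6,0,255,0,0,8,0,255,0,0,10,0,255,0,0,11,0,255,0,0,12,0,255,0,0,12,0],
)

```text
t: 13.3
ee_pos: [493.2, 98.7, 81.0]
orientation: [0.081, 3.132, -0.005]
ft_force: [-2.3, -0.7, 3.5]
width: 0.5
```

```bash
python3 - <<'E'
from h import *
inc([493,99,79],87)
E
```

```text
t 13.3 tcp [493.2  98.7  81. ] yang 87.04 tilt 0.54 F [-2.3 -0.7  3.5] w 0.5 q [ 0.18  0.47  1.99 -0.01  0.68 -1.34]
INC [0.3 0.3 2. ] yaw 0.0
```

Contact at 3.5 N, so press on in small steps.

>>> move_arm(
  increments=[255,0,0,1,0,255,0,0,2,0,255,0,0,2.5,0,255,0,0,2.5,0],
)

```text
t: 13.8
ee_pos: [493.3, 98.6, 78.8]
orientation: [0.081, 3.132, -0.005]
ft_force: [-2.0, -0.8, 7.8]
width: 0.8
```

```bash
python3 - <<'E'
from h import *
inc([493,99,78],87)
E
```

```text
t 13.8 tcp [493.3  98.6  78.8] yang 87.04 tilt 0.54 F [-2.  -0.8  7.8] w 0.8 q [ 0.18  0.47  1.99 -0.01  0.67 -1.34]
INC [0.3 0.3 0.8] yaw 0.0
```

>>> move_arm(
  increments=[255,0,0,1,0,255,0,0,1.5,0,255,0,0,1.5,0],
)

```text
t: 14.18
ee_pos: [493.9, 98.7, 78.6]
orientation: [0.081, 3.13, -0.004]
ft_force: [-4.5, -0.7, 18.4]
width: 0.6
```

```bash
python3 - <<'E'
from h import *
inc([493,99,78],87)
E
```

```text
t 14.175 tcp [493.9  98.7  78.6] yang 87.04 tilt 0.61 F [-4.5 -0.7 18.4] w 0.6 q [ 0.18  0.47  1.99 -0.01  0.67 -1.34]
INC [1.  0.2 0.6] yaw 0.0
```

Hard stop at z 78.6 with 18 N: the button has bottomed. Now rise straight up and check.

>>> move_arm(
  increments=[255,0,0,-5,0,255,0,0,-20,0,255,0,0,-60,0,255,0,0,-110,0,255,100,0,-150,0,255,120,0,-150,0,255,120,0,-150,0],
)

```text
t: 15.05
ee_pos: [369.5, 105.2, 228.5]
orientation: [0.079, 3.129, -0.004]
ft_force: [0.5, 0.1, 0.0]
width: 0.1
```

```bash
python3 - <<'E'
from h import *
np.set_printoptions(precision=1,suppress=True)
inc([493,99,78],87)
s=ctrl.get_image("scene")
crop(s,300,250,150,140,5,"s9"); crop(s,370,280,50,45,14,"s10")
E
```

```text
t 15.05 tcp [369.5 105.2 228.5] yang 87.11 tilt 0.66 F [0.5 0.1 0. ] w 0.1 q [ 0.2  0.   2.1 -0.   1.  -1.3]
INC [-122.     0.3  151.9] yaw 0.1
```

View pics/s9.png

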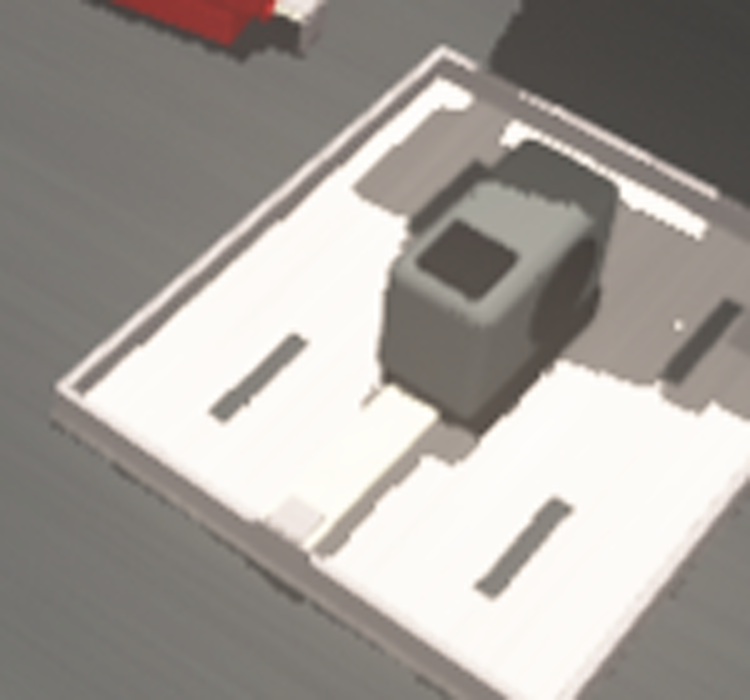

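View pics/s10.png

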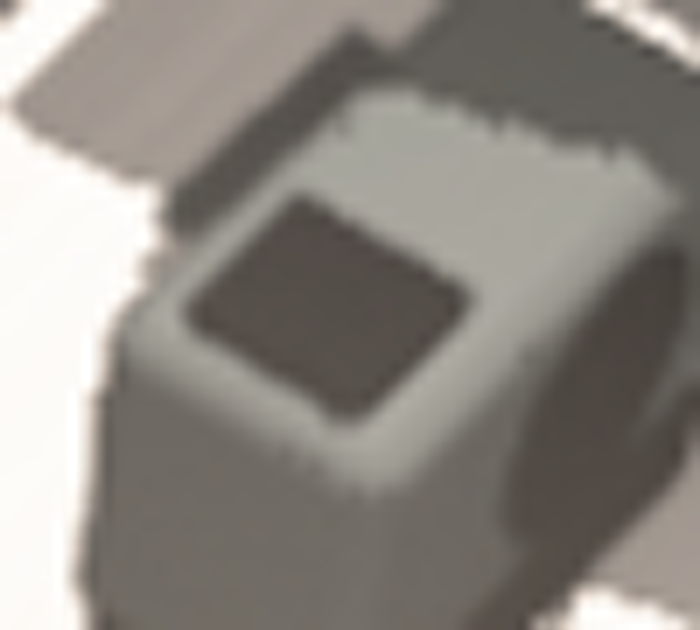

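```bash
python3 -c "
from h import *
ctrl.close_job()"
```

```text
the job is handed in; nothing more can be done
```

I took the large grey tape measure, hooked its blade over the outside of the far rim and backed the case straight away. I then set it down on the pan and pressed the lock button. The job was handed in at about 15 s of the 48 s limit.

What the last checks showed:
- **Hook:** it lay against the outside of the far rim, with the blade running straight over the rim's top.
- **Blade:** by the case's position, about 60 mm was drawn out. Measured in the image before the last 4 mm of backing, it was about 55 mm, so the two readings differ by only a few millimetres and both are within 45–75 mm.
- **Case:** it stood flat and square on the pan's floor, and its image position did not change when the button was pressed.
- **Lock button:** it hit a hard stop at 78.6 mm with 18 N. In the image its back edge had dropped about 2 pixels, which matches 4 mm of travel.
- **Arm:** it was well clear of everything, with no force on the wrist.

One thing disagreed: the two cameras differed by about 3–7 mm. I checked both against the known finger position and relied on the scene camera, which was closer. The drawn blade length and the button travel come only from images, poses and forces; I could not read either one directly.

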